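# Load the purge chamber with the 38 mm sleeves and close up

## Robot

A 6-joint arm with a two-finger parallel gripper is mounted at the origin on the work surface. World frame = base frame: x ahead of the robot, y to its left, z up, the work surface at z = 0. Lengths are in m, angles in degrees, forces in N, time in s.
With the tool pointing down it reaches from about 0.25 to 0.725 m from the base axis. Payload 9.7 kg.
Tool frame: the origin (TCP) lies midway between the tips of the shut fingers; the grasp point (between the pads) lies 19 mm behind it; z points along the fingers, y is the line along which they close (so a half turn about z gives the same grasp; the last joint's range is limited). The gripper opens to 85 mm and grips with 20 to 120 N. Pads are 22 mm wide; open, the fingers measure 114 mm over their backs; the gripper's body (76 mm by 85 mm) begins 54 mm behind the grasp point. The pads swing forward as they close: fully open they stand 13 mm farther back than shut.
Start: joints at [-74.083, 4.979, 10.078, 95.1, 0, 90], TCP at [0.151, -0.529, 0.231] pointing down, gripper open.
Joint ranges: [-179.16, 179.16], [-48.56, 103.87], [-65.8, 70.77], [-126.05, 130.52], [-82.76, 87.17], [-180, 180]. Speed limits (degrees/s): [127.2, 127.2, 147.25, 180, 180, 180].

## Interface

Orientations are given as [roll, pitch, yaw] about the fixed x, y, z axes, in that order (R = Rz(yaw) Ry(pitch) Rx(roll)).
In Python, from workcell import readout, imaging, bot, spotter gives the robot as it stands.
- The arm moves only by the shell command python3 -m jog 'ROWS' [FORCE]. ROWS is JSON, a list of rows, each an object with "rotation": the turn, a rotation vector about the world's x, y, z in degrees, a list of three; "translation": the shift along the world's x, y, z in mm, a list of three; "grip": the finger opening in mm, from 0 to 85.4. In form: [{"rotation": [wx, wy, wz], "translation": [dx, dy, dz], "grip": grip}, ...]. A call has 1 to 20 rows; each row is the pose to reach, as a shift and turn from the pose commanded when the call began; what a row does not reach only later rows make up. A row lasts 1/10 s, in which the tool goes at most 50 mm and 8.59 degrees, less where a joint would pass 70% of its speed; a pose out of reach is approached as far as the arm can. A call with a gripper value outside its range is refused whole. The fingers move at their own pace and stop on an object; FORCE is the grip in N (left out, the last holds). Time passes only in rows, so rows that repeat a pose let the fingers close. It gives the time, the measured TCP pose, the force, the opening and the grip force at its end, in the units of the state.
- readout.get_obs(): the state, without advancing time (a new reading comes with each control period).
- imaging.camera(name): name is "scene" or "side" or "wrist"; returns (picture, depth): 480x640x3 uint8, red, green, blue; 480x640 float32, m along the optical axis (not along the pixel's ray), 0 where there is no reading.
- imaging.camera_info(name): a dict with "vertical_fov" (degrees; the focal length in pixels is half the picture's height over the tangent of half this angle, whatever the lens; pixels are square), "cx", "cy" (the principal point, pixels), "k1" (the pictures are not rectified: a ray, as slopes to the right and down, at radius r is drawn at 1 + k1 r^2 times it, then the intrinsics apply), "extrinsics" (4x4, takes a point from camera to world coordinates); the wrist camera has in their place "tool_from_camera" (4x4, takes a point from camera to tool coordinates, whose origin is the TCP and whose axes are the flange's). Camera axes: x right, y down, z forward; pixel columns grow to the right and rows downward; lengths in m; the calibration is good to about 2 mm. A picture is of the moment at which its call begins: read the wrist's pose just before it. camera_info takes no time and is no camera call.
- bot.job_done(): hands the job in; it is judged then, once.
Trained networks look in the newest picture that a camera, given by its name, has taken for a name from the list of things; names that differ only in an ending like _2 or _b are one class to them, and where a whole thing is asked for, a point or a joint stands for the part that bears it (a point fixed in the world has none). Each returns a list of dicts, best first, with "confidence" (0 to 1); they miss things now and then, are a little off and sometimes report something else, mostly with a low value. They report only what shows in the picture. A call takes as long as a camera call. They do not tell look-alikes from the thing itself.
- spotter.spot_in(camera, target): "box" ([centre column, centre row, width, height] in pixels, round what is visible of it).
- spotter.mark_of(camera, target): "uv" ([column, row] in pixels: a listed point, or the origin of a listed thing).
The state is a dict: "time": time; "q": joint angles; "qd": joint speeds; "joint_efforts": joint torques, N m; "ee_pos": TCP position; "tcp_rot": TCP orientation; "wrist_force": force on the tool from outside, world axes, zero at the start; "torque": the same for the moment, N m; "opening": finger opening in m; "grasp_force": force on a finger pad.
Only numpy, scipy, OpenCV 4.12 (cv2) and the standard library are available. Lean on these libraries where they do the work, as an engineer would, in place of code of your own. Each camera call takes 0.05 s, during which the arm holds its last target. There are 200 camera calls.

## Task

Get the welding purge chamber ready: stand every 38 mm sleeve (the middle size) upright on its round base plate, then put the orange cover over them so that it sits fully down inside the rim, and only then swing the red clamp down level onto the cover. The smaller and larger look-alike sleeves go back in the open stock drawer, and the drawer must end up fully shut; leave the other things on the bench where they are.

Things in the scene. Friction and masses are not known exactly. Their poses are not given: they have to be found in the camera images.
- mid1: plain steel sleeve (short tube), 38 mm outside diameter, 24 mm high, 4 mm wall, starts standing upright on the mat; origin: centre of its underside, z along its axis. May be absent (None)
- mid2: plain steel sleeve (short tube), 38 mm outside diameter, 24 mm high, 4 mm wall, starts standing upright on the mat; origin: centre of its underside, z along its axis. May be absent (None)
- mid3: plain steel sleeve (short tube), 38 mm outside diameter, 24 mm high, 4 mm wall, starts standing upright on the mat; origin: centre of its underside, z along its axis. May be absent (None)
- small1: plain steel sleeve (short tube), 28 mm outside diameter, 24 mm high, 4 mm wall, starts standing upright on the mat; origin: centre of its underside, z along its axis. May be absent (None)
- small2: plain steel sleeve (short tube), 28 mm outside diameter, 24 mm high, 4 mm wall, starts standing upright on the mat; origin: centre of its underside, z along its axis. May be absent (None)
- large1: plain steel sleeve (short tube), 50 mm outside diameter, 24 mm high, 4 mm wall, starts standing upright on the mat; origin: centre of its underside, z along its axis. May be absent (None)
- mat: black rubber mat 290 x 190 x 2 mm (x, y) on which the sleeves start; fixed; origin: centre of its underside
- chamber: fixed round base of the purge chamber, white rim of 166 mm outside diameter, 16 mm high; inside the rim lies a flat round plate of 154 mm diameter whose top is 10 mm above the table. The clamp's two-cheek post (22 x 40 mm, top 97 mm above the table) stands on its -x side, 108 mm from the centre. Origin: centre of its underside, z up, x from the clamp post to the centre
- seat (a point): centre of the top face of the chamber's base plate (10 mm above the table); axes as the chamber's
- cover: orange round cover, hollow and open below: 144 mm outside diameter, 4 mm wall (138 mm inside), 62 mm high, 57 mm clear inside, with a black upright cylindrical knob (30 mm diameter, 35 mm high) on its centre, 0.3 kg; it starts on the table, open side down. It fits inside the chamber's rim with 5 mm to spare all round. Origin: centre of its lower edge, z up
- cover_knob (a point): point on the cover's axis at knob height, 85 mm above its lower edge (knob from 62 to 97 mm): where to grip
- clamp (a joint): swing clamp with a red grip at its end, hinged at the post: an arm 80 mm long from hinge to tip, 18 mm wide, 14 mm thick. Value in rad: 0 = level, rubber pad pressing on top of the seated cover; 1.57 = upright; more = leaning away from the chamber, as at the start. Stiff: it stays where it is put
- clamp_hinge (a point): point on the clamp's hinge axis, 85 mm above the table; the axis runs along the chamber's y
- clamp_tip (a point): free end of the clamp arm, on its centre line, 80 mm from the hinge
- stock_drawer0 (a joint): stock drawer, blue-fronted, in a fixed low white unit of 190 x 180 x 64 mm (x, y, z): travel in m, 0 = shut, 0.125 = fully out towards -x of point drawer_in; starts open. It slides with about 1 N
- drawer_in (a point): point on the drawer's inner floor (moves with the drawer), midway across, 40 mm behind the inside of the drawer's front, about 22 mm above the table; x and y along the drawer's length and width, it opens towards -x. The inside measures 145 x 138 mm (x, y), walls 20 mm high above that floor; with the drawer open only its -x part is clear of the unit's top
- stock_drawer0_handle (a point): middle of the drawer's steel bar handle: bar of 11 mm diameter, 90 mm long along y, its centre line 35 mm in front of the drawer's front, about 36 mm above the table
- flux_bottle: bystander: bottle, 44 mm diameter, 100 mm high; origin: centre of underside
- bead_jar: bystander: jar, 56 mm diameter, 55 mm high; origin: centre of underside
- mug: bystander: blue mug, 76 mm diameter, 85 mm high, handle at +y; origin: centre of underside
- brush: bystander: brush lying along its x; origin: underside near its middle
- driver: bystander: screwdriver lying along its x; origin: underside near its middle
- wire_spool: bystander: brass wire spool, 48 mm diameter, 32 mm high; origin: centre of underside
Things that resemble listed ones, but are neither listed nor needed, are in the scene too. Of the things shaped like the cover, the orange one is meant. Leave any turquoise look-alike of the mid3 alone.

How it is judged:
By the outcome, as a careful person would: the job done as asked, in the order asked, and still so for the second after the job is handed in, with the robot touching nothing.
Of mid1, mid2, mid3 only 2 to 3 are there at a start; the rules pass over those that are not, and their reading is None.
Of small1, small2, large1 only 1 to 2 are there at a start; the rules pass over those that are not, and their reading is None.
At some moment in a run one of mid1, mid2, mid3, small1, small2, large1, cover may be knocked a few centimetres aside while the robot is not near it.
It also fails if it takes over 210 s, if anything falls off the work surface, if the arm or the gripper's body presses on something with over 40 N, if the wrist force passes 120 N, or if a joint passes its speed limit or range.

## Working session

There is one attempt and no reset: what is moved stays moved. The work goes in short steps, Python scripts to look and compute and a shell command to move; the robot and the scene stay as the last step left them, time stands still between calls to the robot, and variables do not carry over. Pictures are saved under pics/ and viewed, at most 14 in all, crops included, and the job is handed in when it is done.

```bash
mkdir -p pics; ls
cat > h.py <<'E'
import numpy as np, cv2
from workcell import readout, imaging, bot, spotter
from scipy.spatial.transform import Rotation as R
def ext(n):
    i=imaging.camera_info(n)
    if 'extrinsics' in i: return np.array(i['extrinsics'])
    o=readout.get_obs(); T=np.eye(4); T[:3,:3]=R.from_euler('xyz',o['tcp_rot'],degrees=True).as_matrix(); T[:3,3]=o['ee_pos']
    return T@np.array(i['tool_from_camera'])
def shot(n):
    E=ext(n); p,d=imaging.camera(n); return p,d,E
def rays(n,uv):
    i=imaging.camera_info(n); f=240/np.tan(np.radians(i['vertical_fov']/2))
    K=np.array([[f,0,i['cx']],[0,f,i['cy']],[0,0,1.]])
    u=cv2.undistortPoints(np.array(uv,float).reshape(-1,1,2),K,np.array([i['k1'],0,0,0.]))[:,0]
    return np.c_[u,np.ones(len(u))]
def onplane(n,E,uv,z):
    d=rays(n,uv)@E[:3,:3].T; o=E[:3,3]; return o+d*((z-o[2])/d[:,2])[:,None]
def cloud(n,E,d):
    v,u=np.mgrid[:480,:640]; r=rays(n,np.c_[u.ravel(),v.ravel()])*d.reshape(-1,1)
    P=r@E[:3,:3].T+E[:3,3]; P[d.ravel()==0]=np.nan; return P.reshape(480,640,3)
def save(p,name): cv2.imwrite('pics/'+name,p[...,::-1])
E
python3 - <<'E'
from h import *
o=readout.get_obs(); print(o)
for n in ['scene','side']:
    p,d,E=shot(n); save(p,n+'0.png'); np.savez(n+'0.npz',p=p,d=d,E=E); print(n,imaging.camera_info(n))
    P=cloud(n,E,d)
    for t in ['mid1','small1','large1','cover','chamber','seat','clamp_tip','clamp_hinge','drawer_in','stock_drawer0_handle','cover_knob','flux_bottle','mug']:
        print(t,[(round(x['confidence'],2),np.round(x['uv']).astype(int).tolist(),np.round(P[int(np.clip(x['uv'][1],0,479)),int(np.clip(x['uv'][0],0,639))],3).tolist()) for x in spotter.mark_of(n,t) if x['confidence']>.25])
E
```

```text
pics
{'time': 0.0, 'q': array([-7.40838707e+01,  5.00890496e+00,  1.00358062e+01,  9.51002484e+01,
       -7.34284001e-04,  8.99986977e+01]), 'qd': array([ 0.01231933, -0.04006754, -0.05637284, -0.09852278, -0.03554322,
       -0.03188248]), 'joint_efforts': array([-1.75687896e-04, -5.20393825e+01,  4.64800465e+01,  1.66338327e-02,
       -1.88130991e-05, -1.17446396e-05]), 'ee_pos': array([ 0.15076014, -0.52869598,  0.23061625]), 'tcp_rot': array([-1.79926653e+02,  7.32616242e-04,  1.59174325e+01]), 'wrist_force': array([-0.448101  , -0.06117949, -0.41650447]), 'torque': array([-0.03025384,  0.01122981,  0.05099364]), 'grasp_force': 0.0, 'opening': 0.08550479970188513}
scene {'vertical_fov': 45.597940478609445, 'cx': 318.86375041285396, 'cy': 248.2128173968192, 'k1': 0.020216319067661092, 'extrinsics': array([[ 0.75659857,  0.51123152, -0.40767749,  1.01102413],
       [ 0.65379015, -0.58114495,  0.48459157, -0.51200755],
       [ 0.01081877, -0.63317681, -0.77393157,  1.02748734],
       [ 0.        ,  0.        ,  0.        ,  1.        ]])}
mid1 [(0.91, [238, 348], [0.521, -0.177
[... 1667 characters left out ...]
chamber [(0.86, [273, 311], [0.569, 0.275, 0.013]), (0.4, [203, 322], [0.706, 0.357, 0.002])]
seat [(0.77, [275, 310], [0.568, 0.27, 0.011]), (0.69, [324, 236], [0.517, 0.081, 0.099])]
clamp_tip [(0.62, [334, 294], [0.418, 0.296, 0.157])]
clamp_hinge [(0.67, [316, 310], [0.457, 0.3, 0.093])]
drawer_in [(0.92, [372, 158], [0.529, -0.396, 0.022])]
stock_drawer0_handle [(0.81, [397, 166], [0.436, -0.351, 0.044]), (0.36, [273, 313], [0.566, 0.28, 0.009])]
cover_knob [(0.94, [400, 325], [0.282, 0.27, 0.091]), (0.57, [323, 236], [0.519, 0.084, 0.098])]
flux_bottle [(0.91, [221, 261], [0.748, 0.191, 0.027])]
mug [(0.72, [224, 402], [0.541, 0.546, 0.076]), (0.27, [342, 223], [0.518, -0.073, 0.012])]
```

View pics/scene0.png

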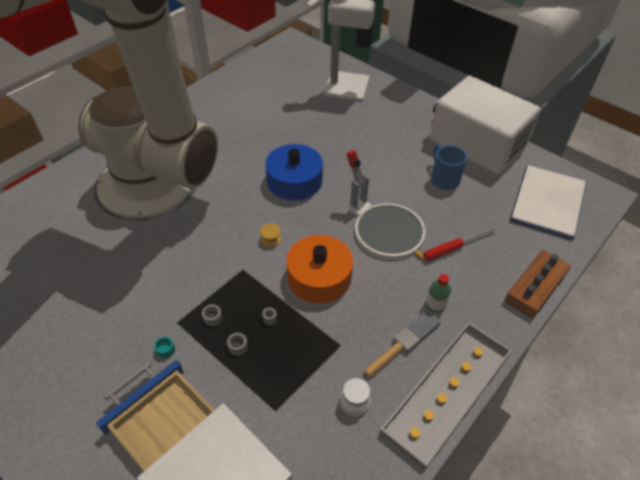

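View pics/side0.png

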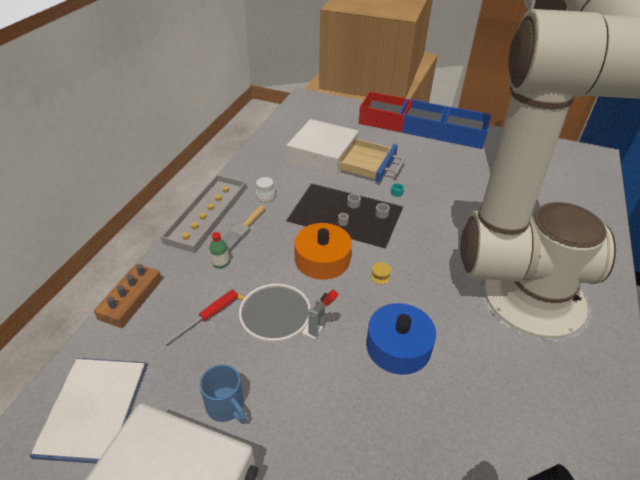

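The scene shows three steel sleeves on the mat, at scene px (212,315), (237,344) and (270,316). The last one looks smaller. The turquoise decoy is at (164,347), the orange cover at (320,270) and the blue decoy at (294,172). The chamber is at (390,230) with the clamp at (355,180), and the open drawer is at (160,420). Next I'll measure them.

```bash
cat >> h.py <<'E'
def circ(xy,it=8):
    xy=np.asarray(xy)
    w=np.ones(len(xy),bool)
    for _ in range(it):
        A=np.c_[2*xy[w],np.ones(w.sum())]; s=np.linalg.lstsq(A,(xy[w]**2).sum(1),rcond=None)[0]
        r=np.sqrt(s[2]+s[0]**2+s[1]**2); e=np.abs(np.hypot(*(xy-s[:2]).T)-r); w=e<max(2*np.median(e),1e-4)
    return s[0],s[1],r
E
python3 - <<'E'
from h import *
for n in ['scene','side']:
    z=np.load(n+'0.npz'); p,d,E=z['p'],z['d'],z['E']; P=cloud(n,E,d); hsv=cv2.cvtColor(p,cv2.COLOR_RGB2HSV)
    print(n,'table z',np.nanmedian(P[...,2][np.abs(P[...,2])<.03]))
    X,Y,Z=P[...,0],P[...,1],P[...,2]; H,S,V=hsv[...,0],hsv[...,1],hsv[...,2]
    m=(X>.33)&(X<.6)&(Y>-.34)&(Y<0)&(Z>.012)&(Z<.04)&(S<90)
    k,l,st,c=cv2.connectedComponentsWithStats(m.astype(np.uint8))
    for i in range(1,k):
        if st[i,4]>30:
            q=P[l==i]; q=q[q[:,2]>np.percentile(q[:,2],80)-.006]; print('blob',c[i].round(),st[i].tolist(),((q.min(0)+q.max(0))/2).round(3),(q.max(0)-q.min(0)).round(3))
    for nm,mm in [('orange top',(H<14)&(S>150)&(Z>.05)&(Z<.075)&(X>.4)&(Y<.2)&(Y>-.1)),('orange knob',(V<70)&(Z>.085)&(Z<.105)&(np.hypot(X-.525,Y-.07)<.05)),('blue front',(H>100)&(H<125)&(S>140)&(Y<-.25)&(X>.3)&(X<.7)&(Z>.02)),('tray',(H>12)&(H<25)&(S>60)&(Y<-.25)&(X>.4)&(X<.7)&(Z>.01)&(Z<.032)),('handle',(Z>.028)&(Z<.055)&(X>.36)&(X<.49)&(Y<-.28)&(Y>-.5)&(S<80)),('unit',(Z>.055)&(Z<.075)&(Y<-.25)&(X>.5)&(X<.85)&(S<60)),('red clamp',((H<8)|(H>172))&(S>150)&(Z>.06)&(X>.3)&(X<.6)&(Y>.15)),('post',(Z>.07)&(X>.42)&(X<.52)&(Y>.2)&(Y<.38)&(S<90))]:
        q=P[mm]
        if len(q)>5:
            print(nm,len(q),q.min(0).round(3),q.max(0).round(3),q.mean(0).round(3))
            r=cv2.minAreaRect((q[:,:2]*1000).astype(np.float32)); print('   rect',np.round(r[0]),np.round(r[1]),round(r[2],1))
    mm=(Z>.0135)&(Z<.02)&(S<60)&(np.hypot(X-.567,Y-.27)<.1)&(np.hypot(X-.567,Y-.27)>.06)
    print('rim',circ(P[mm][:,:2]))
E
```

```text
scene table z 0.001968773287265746
blob [211. 314.] [202, 305, 19, 20, 224] [ 0.428 -0.163  0.027] [0.039 0.039 0.011]
blob [269. 315.] [262, 308, 14, 16, 149] [ 0.52  -0.086  0.027] [0.028 0.029 0.01 ]
blob [237. 343.] [227, 333, 20, 21, 227] [ 0.517 -0.176  0.027] [0.038 0.038 0.011]
orange top 2725 [ 0.453 -0.005  0.05 ] [0.596 0.14  0.075] [0.53  0.062 0.062]
   rect [526.  68.] [140. 147.] 42.5
orange knob 133 [0.515 0.052 0.085] [0.54  0.08  0.102] [0.528 0.064 0.096]
   rect [527.  66.] [23. 29.] 41.1
blue front 605 [ 0.461 -0.457  0.047] [ 0.486 -0.288  0.058] [ 0.474 -0.376  0.053]
   rect [ 473. -372.] [169.  17.] 86.3
tray 4249 [ 0.478 -0.455  0.017] [ 0.587 -0.294  0.032] [ 0.534 -0.378  0.024]
   rect [ 532. -374.] [156. 106.] 87.2
handle 598 [ 0.422 -0.46   0.029] [ 0.487 -0.285  0.055] [ 0.448 -0.374  0.043]
   rect [ 453. -372.] [175.  58.] 86.9
unit 6163 [ 0.596 -0.47   0.055] [ 0.782 -0.291  0.072] [ 0.668 -0.357  0.066]
   rect [ 689. -386.] [180. 176.] 86.4
red clamp 81 [0.419 0.28  0.134] [0.438 0.304 0.164] [0.429 0.291 0.151]
   rect [429. 293.] [23. 19.] 81.1

[... 812 characters left out ...]
01. -519.] [202. 471.] 0.1
tray 1192 [ 0.491 -1.515  0.01 ] [ 0.7   -0.295  0.032] [ 0.566 -0.518  0.023]
   rect [ 610. -899.] [ 164. 1223.] 4.6
handle 166 [ 0.425 -0.461  0.029] [ 0.49  -0.284  0.055] [ 0.451 -0.368  0.042]
   rect [ 457. -372.] [177.  60.] 87.2
unit 1855 [ 0.502 -1.952  0.055] [ 0.784 -0.285  0.072] [ 0.688 -0.386  0.065]
   rect [  645. -1122.] [1673.  180.] 86.3
red clamp 123 [0.414 0.287 0.127] [0.439 0.307 0.161] [0.425 0.301 0.149]
   rect [426. 297.] [20. 24.] 85.9
post 244 [0.424 0.271 0.07 ] [0.47  0.313 0.16 ] [0.453 0.3   0.1  ]
   rect [446. 294.] [41. 44.] 84.6
rim (np.float64(0.5636745520263697), np.float64(0.277585148708138), np.float64(0.07947279292876484))
```

```bash
python3 -m jog '[{"rotation":[0,0,0],"translation":[0,40,40],"grip":85},{"rotation":[0,0,0],"translation":[30,80,80],"grip":85},{"rotation":[0,0,0],"translation":[60,120,110],"grip":85},{"rotation":[0,0,0],"translation":[90,150,120],"grip":85},{"rotation":[0,0,0],"translation":[130,190,120],"grip":85},{"rotation":[0,0,0],"translation":[170,230,120],"grip":85},{"rotation":[0,0,0],"translation":[210,270,120],"grip":85},{"rotation":[0,0,0],"translation":[250,310,120],"grip":85},{"rotation":[0,0,0],"translation":[250,310,120],"grip":85},{"rotation":[0,0,0],"translation":[250,310,120],"grip":85},{"rotation":[0,0,0],"translation":[250,310,120],"grip":85}]'
```

```text
time: 2.5
ee_pos: [0.4013, -0.2181, 0.3512]
tcp_rot: [-180.0, 0.0, 16.1]
wrist_force: [0.1, -0.3, -0.5]
opening: 0.085
grasp_force: 0.0
```

Run:
```python
from h import *
p,d,E=shot('wrist'); P=cloud('wrist',E,d); save(p,'w1.png'); print(np.round(E,3).tolist())
hsv=cv2.cvtColor(p,cv2.COLOR_RGB2HSV); X,Y,Z=P[...,0],P[...,1],P[...,2]
m=(X>.33)&(X<.62)&(Y>-.34)&(Y<0)&(Z>.018)&(Z<.04)&(hsv[...,1]<90)
k,l,st,c=cv2.connectedComponentsWithStats(m.astype(np.uint8))
for i in range(1,k):
    if st[i,4]>100:
        q=P[l==i]; print(c[i].round(),st[i].tolist(),((q.min(0)+q.max(0))/2).round(4),(q.max(0)-q.min(0)).round(4), np.nanmedian(q[:,2]))
```

```text
[[0.277, -0.908, -0.314, 0.482], [-0.961, -0.262, -0.092, -0.195], [0.001, 0.327, -0.945, 0.493], [0.0, 0.0, 0.0, 1.0]]
[226.  35.] [213, 20, 27, 31, 370] [ 0.5195 -0.087   0.0233] [0.0279 0.0276 0.0104] 0.024759320665898282
[306.  63.] [289, 45, 34, 38, 415] [ 0.5165 -0.1762  0.0229] [0.037  0.0372 0.0096] 0.02509323502564864
[274. 140.] [258, 124, 34, 33, 364] [ 0.4281 -0.1636  0.0227] [0.0373 0.0374 0.0092] 0.02498154810556838
[419. 167.] [406, 149, 26, 35, 244] [ 0.4475 -0.3303  0.037 ] [0.0401 0.019  0.006 ] 0.03860285962526466
```

View pics/w1.png

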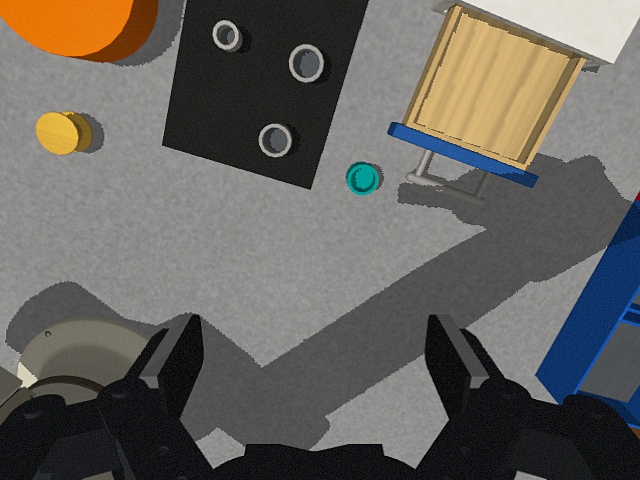

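The wrist picture confirms it. The 28 mm sleeve is at wrist px (226,35). The two 38 mm sleeves are at (306,63) and (274,140), each measuring about 37 mm. The turquoise look-alike at (363,178) stays where it is. No large sleeve is present. I'll take the small one to the drawer first.

```bash
python3 -m jog '[{"rotation":[0,0,0],"translation":[119,132,-240],"grip":52},{"rotation":[0,0,0],"translation":[119,132,-240],"grip":52},{"rotation":[0,0,0],"translation":[119,132,-240],"grip":52},{"rotation":[0,0,0],"translation":[119,132,-240],"grip":52},{"rotation":[0,0,0],"translation":[119,132,-240],"grip":52},{"rotation":[0,0,0],"translation":[119,132,-240],"grip":52},{"rotation":[0,0,0],"translation":[119,132,-240],"grip":52},{"rotation":[0,0,0],"translation":[119,132,-240],"grip":52},{"rotation":[0,0,0],"translation":[119,132,-280],"grip":52},{"rotation":[0,0,0],"translation":[119,132,-310],"grip":52},{"rotation":[0,0,0],"translation":[119,132,-330],"grip":52},{"rotation":[0,0,0],"translation":[119,132,-340],"grip":52},{"rotation":[0,0,0],"translation":[119,132,-348],"grip":52},{"rotation":[0,0,0],"translation":[119,132,-348],"grip":52}]' 30
python3 - <<'E'
from h import *
p,d,E=shot('scene'); save(p[270:370,170:330].repeat(4,0).repeat(4,1),'s2.png')
E
```

```text
time: 3.95
ee_pos: [0.52, -0.0877, 0.0039]
tcp_rot: [180.0, -0.0, 15.9]
wrist_force: [0.1, 0.1, 0.8]
opening: 0.0521
grasp_force: 0.0
```

View pics/s2.png

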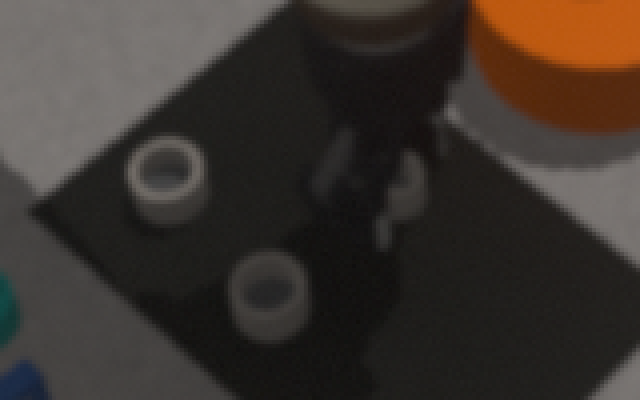

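The fingers straddle the small sleeve, so I'll close and lift.

```bash
python3 -m jog '[{"rotation":[0,0,0],"translation":[0,0,0],"grip":15},{"rotation":[0,0,0],"translation":[0,0,0],"grip":15},{"rotation":[0,0,0],"translation":[0,0,0],"grip":15},{"rotation":[0,0,0],"translation":[0,0,0],"grip":15},{"rotation":[0,0,0],"translation":[0,0,0],"grip":15},{"rotation":[0,0,0],"translation":[0,0,0],"grip":15},{"rotation":[0,0,0],"translation":[0,0,30],"grip":15},{"rotation":[0,0,0],"translation":[0,0,70],"grip":15},{"rotation":[0,0,0],"translation":[0,0,110],"grip":15}]' 30
python3 -m jog '[{"rotation":[0,0,0],"translation":[4,-40,10],"grip":15},{"rotation":[0,0,0],"translation":[8,-85,10],"grip":15},{"rotation":[0,0,0],"translation":[12,-130,10],"grip":15},{"rotation":[0,0,0],"translation":[12,-175,10],"grip":15},{"rotation":[0,0,0],"translation":[12,-220,10],"grip":15},{"rotation":[0,0,0],"translation":[12,-260,10],"grip":15},{"rotation":[0,0,0],"translation":[12,-288,10],"grip":15},{"rotation":[0,0,0],"translation":[12,-288,10],"grip":15},{"rotation":[0,0,0],"translation":[12,-288,-30],"grip":15},{"rotation":[0,0,0],"translation":[12,-288,-60],"grip":15},{"rotation":[0,0,0],"translation":[12,-288,-80],"grip":15},{"rotation":[0,0,0],"translation":[12,-288,-88],"grip":15},{"rotation":[0,0,0],"translation":[12,-288,-88],"grip":15}]' 30
```

```text
time: 4.9
ee_pos: [0.5194, -0.0867, 0.1145]
tcp_rot: [-180.0, 0.0, 15.9]
wrist_force: [1.2, -0.6, 0.5]
opening: 0.027
grasp_force: 29.8
time: 6.2
ee_pos: [0.5323, -0.3742, 0.0258]
tcp_rot: [180.0, -0.0, 16.0]
wrist_force: [0.0, -0.3, -0.8]
opening: 0.0271
grasp_force: 30.0
```

```bash
python3 -m jog '[{"rotation":[0,0,0],"translation":[0,0,-3],"grip":15},{"rotation":[0,0,0],"translation":[0,0,-3],"grip":15},{"rotation":[0,0,0],"translation":[0,0,-3],"grip":50},{"rotation":[0,0,0],"translation":[0,0,-3],"grip":50},{"rotation":[0,0,0],"translation":[0,0,-3],"grip":50},{"rotation":[0,0,0],"translation":[0,0,-3],"grip":50},{"rotation":[0,0,0],"translation":[0,0,30],"grip":50},{"rotation":[0,0,0],"translation":[0,0,70],"grip":50},{"rotation":[0,0,0],"translation":[0,0,100],"grip":50},{"rotation":[0,0,0],"translation":[-40,2,110],"grip":0},{"rotation":[0,0,0],"translation":[-85,4,110],"grip":0},{"rotation":[0,0,0],"translation":[-150,6,110],"grip":0},{"rotation":[0,0,0],"translation":[-150,6,110],"grip":0},{"rotation":[0,0,0],"translation":[-150,6,110],"grip":0},{"rotation":[0,0,0],"translation":[-150,6,110],"grip":0}]' 30
python3 - <<'E'
from h import *
n='scene'; p,d,E=shot(n); P=cloud(n,E,d); X,Y,Z=[P[...,i] for i in range(3)]; hsv=cv2.cvtColor(p,cv2.COLOR_RGB2HSV)
save(p[330:480,60:310].repeat(3,0).repeat(3,1),'s3.png')
q=P[(hsv[...,0]>80)&(hsv[...,0]<96)&(hsv[...,1]>120)&(Y<-.2)&(X>.3)&(Z>.01)]; print('turq',q.min(0),q.max(0))
E
```

```text
time: 7.7
ee_pos: [0.3824, -0.3693, 0.1356]
tcp_rot: [180.0, -0.0, 15.9]
wrist_force: [0.8, 1.0, 1.0]
opening: 0.0003
grasp_force: 0.0
turq [ 0.39483063 -0.29371336  0.0100789 ] [ 0.43277884 -0.25790644  0.02892088]
```

View pics/s3.png

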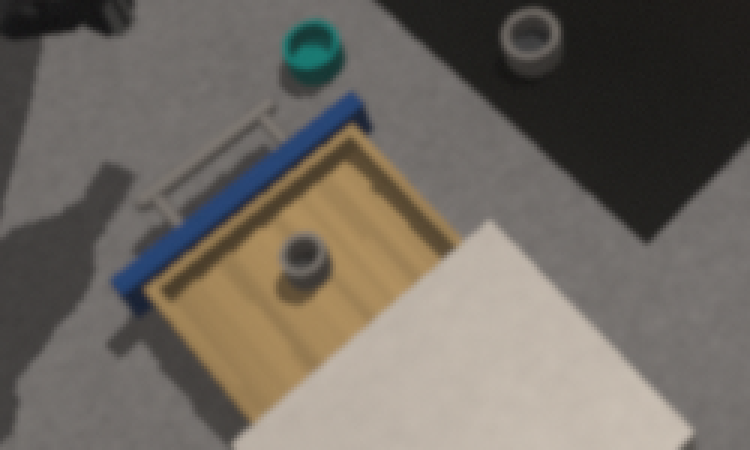

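The small sleeve stands in the drawer at crop px (305,262). Now I'll push the drawer shut by its handle bar.

```bash
python3 -m jog '[{"rotation":[0,0,0],"translation":[0,0,-40],"grip":0},{"rotation":[0,0,0],"translation":[0,0,-80],"grip":0},{"rotation":[0,0,0],"translation":[0,0,-106],"grip":0},{"rotation":[0,0,0],"translation":[0,0,-106],"grip":0},{"rotation":[0,0,0],"translation":[15,-1,-106],"grip":0},{"rotation":[0,0,0],"translation":[25,-1,-106],"grip":0},{"rotation":[0,0,0],"translation":[35,-2,-106],"grip":0},{"rotation":[0,0,0],"translation":[45,-2,-106],"grip":0},{"rotation":[0,0,0],"translation":[55,-3,-106],"grip":0},{"rotation":[0,0,0],"translation":[65,-4,-106],"grip":0},{"rotation":[0,0,0],"translation":[75,-4,-106],"grip":0},{"rotation":[0,0,0],"translation":[85,-5,-106],"grip":0},{"rotation":[0,0,0],"translation":[95,-6,-106],"grip":0},{"rotation":[0,0,0],"translation":[105,-6,-106],"grip":0},{"rotation":[0,0,0],"translation":[115,-7,-106],"grip":0},{"rotation":[0,0,0],"translation":[125,-7,-106],"grip":0},{"rotation":[0,0,0],"translation":[135,-8,-106],"grip":0}]'
python3 - <<'E'
from h import *
n='scene'; p,d,E=shot(n); P=cloud(n,E,d); X,Y,Z=[P[...,i] for i in range(3)]; hsv=cv2.cvtColor(p,cv2.COLOR_RGB2HSV)
H,S=hsv[...,0],hsv[...,1]
q=P[(H>100)&(H<125)&(S>140)&(Y<-.25)&(X>.3)&(X<.7)&(Z>.02)]; print('front',q.min(0),q.max(0),q.mean(0))
q=P[(Z>.06)&(Z<.07)&(Y<-.25)&(X>.5)&(X<.85)&(S<60)]; print('unit',q.min(0),q.max(0)); print(((H>12)&(H<25)&(S>60)&(Y<-.25)&(X>.4)&(X<.7)&(Z>.01)&(Z<.032)).sum())
E
```

```text
time: 9.45
ee_pos: [0.5176, -0.3769, 0.0292]
tcp_rot: [-180.0, 0.0, 15.9]
wrist_force: [-1.5, 0.1, 0.4]
opening: 0.0001
grasp_force: 0.7
front [ 0.56707372 -0.46408827  0.04786019] [ 0.59003345 -0.29471562  0.05996888] [ 0.57838768 -0.38444263  0.05307377]
unit [ 0.52137744 -0.47019644  0.06009876] [ 0.78193968 -0.29057576  0.06999637]
1
```

Nearly shut. I'll keep pushing gently until the force rises.

```bash
python3 -m jog '[{"rotation":[0,0,0],"translation":[4,0,0],"grip":0},{"rotation":[0,0,0],"translation":[8,0,0],"grip":0},{"rotation":[0,0,0],"translation":[12,-1,0],"grip":0},{"rotation":[0,0,0],"translation":[15,-1,0],"grip":0},{"rotation":[0,0,0],"translation":[18,-1,0],"grip":0},{"rotation":[0,0,0],"translation":[18,-1,0],"grip":0}]'
```

```text
time: 10.1
ee_pos: [0.5351, -0.378, 0.0293]
tcp_rot: [180.0, 0.0, 15.9]
wrist_force: [-0.3, -0.0, -0.6]
opening: 0.0003
grasp_force: 0.3
```

```bash
python3 -m jog '[{"rotation":[0,0,0],"translation":[2,0,0],"grip":0},{"rotation":[0,0,0],"translation":[4,0,0],"grip":0},{"rotation":[0,0,0],"translation":[6,0,0],"grip":0},{"rotation":[0,0,0],"translation":[6,0,0],"grip":0}]'
python3 - <<'E'
from h import *
n='scene'; p,d,E=shot(n); P=cloud(n,E,d); X,Y,Z=[P[...,i] for i in range(3)]; hsv=cv2.cvtColor(p,cv2.COLOR_RGB2HSV)
H,S=hsv[...,0],hsv[...,1]
q=P[(H>100)&(H<125)&(S>140)&(Y<-.25)&(X>.3)&(X<.7)&(Z>.02)]; print('front',q.min(0),q.max(0),q.mean(0))
E
```

```text
time: 10.5
ee_pos: [0.5365, -0.3781, 0.0289]
tcp_rot: [-179.8, 0.5, 15.8]
wrist_force: [-22.5, 0.1, 7.6]
opening: -0.0002
grasp_force: 11.3
front [ 0.58538853 -0.45517504  0.04821608] [ 0.59864209 -0.29595449  0.05696403] [ 0.59176721 -0.38299573  0.05300306]
```

The drawer is shut: it hit the hard stop at 22 N. Next is mid A at (0.428,-0.1635).

```bash
python3 -m jog '[{"rotation":[0,0,0],"translation":[-20,0,0],"grip":0},{"rotation":[0,0,0],"translation":[-45,0,0],"grip":0},{"rotation":[0,0,0],"translation":[-45,0,45],"grip":0},{"rotation":[0,0,0],"translation":[-45,0,90],"grip":0},{"rotation":[0,0,0],"translation":[-113,214,90],"grip":60},{"rotation":[0,0,0],"translation":[-113,214,90],"grip":60},{"rotation":[0,0,0],"translation":[-113,214,90],"grip":60},{"rotation":[0,0,0],"translation":[-113,214,90],"grip":60},{"rotation":[0,0,0],"translation":[-113,214,90],"grip":60},{"rotation":[0,0,0],"translation":[-113,214,90],"grip":60},{"rotation":[0,0,0],"translation":[-113,214,90],"grip":60},{"rotation":[0,0,0],"translation":[-113,214,90],"grip":60}]' 30
python3 - <<'E'
from h import *
n='scene'; p,d,E=shot(n); P=cloud(n,E,d); X,Y,Z=[P[...,i] for i in range(3)]; hsv=cv2.cvtColor(p,cv2.COLOR_RGB2HSV)
for nn in ['wrist','side']:
  p,d,E=shot(nn); P=cloud(nn,E,d); hsv=cv2.cvtColor(p,cv2.COLOR_RGB2HSV); X,Y,Z=P[...,0],P[...,1],P[...,2]
  m=(X>.33)&(X<.62)&(Y>-.28)&(Y<0)&(Z>.018)&(Z<.04)&(hsv[...,1]<90)
  k,l,st,c=cv2.connectedComponentsWithStats(m.astype(np.uint8))
  for i in range(1,k):
    if st[i,4]>50:
        q=P[l==i]; print(nn,c[i].round(),((q.min(0)+q.max(0))/2).round(4),(q.max(0)-q.min(0)).round(4))
p,d,E=shot('scene'); P=cloud('scene',E,d); hsv=cv2.cvtColor(p,cv2.COLOR_RGB2HSV); q=P[(hsv[...,0]>100)&(hsv[...,0]<125)&(hsv[...,1]>140)&(P[...,1]<-.25)&(P[...,0]>.3)&(P[...,0]<.7)&(P[...,2]>.02)]; print('front',q.min(0),q.mean(0))
E
```

```text
time: 11.75
ee_pos: [0.4283, -0.1646, 0.1194]
tcp_rot: [180.0, -0.0, 15.9]
wrist_force: [-0.2, -0.2, -0.2]
opening: 0.0599
grasp_force: 0.0
wrist [376. 103.] [ 0.5169 -0.1758  0.0227] [0.0373 0.0376 0.0094]
wrist [311. 239.] [ 0.4283 -0.1631  0.0225] [0.038  0.0375 0.009 ]
side [353. 198.] [ 0.5186 -0.175   0.0246] [0.0369 0.0407 0.0129]
side [382. 208.] [ 0.4302 -0.1622  0.0254] [0.038  0.041  0.0142]
front [ 0.58573851 -0.46349327  0.04880435] [ 0.59169238 -0.38659702  0.05312795]
```

```bash
python3 -m jog '[{"rotation":[0,0,0],"translation":[0,1,-40],"grip":60},{"rotation":[0,0,0],"translation":[0,1,-80],"grip":60},{"rotation":[0,0,0],"translation":[0,1,-105],"grip":60},{"rotation":[0,0,0],"translation":[0,1,-116],"grip":60},{"rotation":[0,0,0],"translation":[0,1,-116],"grip":25},{"rotation":[0,0,0],"translation":[0,1,-116],"grip":25},{"rotation":[0,0,0],"translation":[0,1,-116],"grip":25},{"rotation":[0,0,0],"translation":[0,1,-116],"grip":25},{"rotation":[0,0,0],"translation":[0,1,-116],"grip":25},{"rotation":[0,0,0],"translation":[0,1,-116],"grip":25},{"rotation":[0,0,0],"translation":[0,1,-70],"grip":25},{"rotation":[0,0,0],"translation":[0,1,-20],"grip":25},{"rotation":[0,0,0],"translation":[0,1,30],"grip":25},{"rotation":[0,0,0],"translation":[0,1,60],"grip":25},{"rotation":[0,0,0],"translation":[0,1,80],"grip":25},{"rotation":[0,0,0],"translation":[0,1,80],"grip":25}]' 30
```

```text
time: 13.55
ee_pos: [0.4289, -0.1633, 0.2022]
tcp_rot: [179.8, -0.2, 15.9]
wrist_force: [-0.3, 0.6, -0.9]
opening: 0.0367
grasp_force: 30.6
```

```bash
python3 -m jog '[{"rotation":[0,0,0],"translation":[164,436,0],"grip":25},{"rotation":[0,0,0],"translation":[164,436,0],"grip":25},{"rotation":[0,0,0],"translation":[164,436,0],"grip":25},{"rotation":[0,0,0],"translation":[164,436,0],"grip":25},{"rotation":[0,0,0],"translation":[164,436,0],"grip":25},{"rotation":[0,0,0],"translation":[164,436,0],"grip":25},{"rotation":[0,0,0],"translation":[164,436,0],"grip":25},{"rotation":[0,0,0],"translation":[164,436,0],"grip":25},{"rotation":[0,0,0],"translation":[164,436,0],"grip":25},{"rotation":[0,0,0],"translation":[164,436,0],"grip":25},{"rotation":[0,0,0],"translation":[164,436,0],"grip":25},{"rotation":[0,0,0],"translation":[164,436,0],"grip":25},{"rotation":[0,0,0],"translation":[164,436,-50],"grip":25},{"rotation":[0,0,0],"translation":[164,436,-100],"grip":25},{"rotation":[0,0,0],"translation":[164,436,-130],"grip":25},{"rotation":[0,0,0],"translation":[164,436,-130],"grip":25}]' 30
python3 - <<'E'
from h import *
for nn in ['wrist','side']:
  p,d,E=shot(nn); P=cloud(nn,E,d); hsv=cv2.cvtColor(p,cv2.COLOR_RGB2HSV); X,Y,Z=P[...,0],P[...,1],P[...,2]
  rr=np.hypot(X-.564,Y-.276); m=(Z>.0135)&(Z<.02)&(hsv[...,1]<60)&(rr<.1)&(rr>.06)
  print(nn,m.sum(),circ(P[m][:,:2]),np.median(Z[(rr<.06)&(Z<.02)&(Z>.004)]))
  save(p,nn+'4.png')
E
```

```text
time: 15.15
ee_pos: [0.605, 0.2292, 0.0671]
tcp_rot: [-178.3, 0.3, 20.0]
wrist_force: [0.5, 0.9, -1.4]
opening: 0.0369
grasp_force: 30.6
wrist 6469 (np.float64(0.564343449873127), np.float64(0.2762175669144338), np.float64(0.07928492703034065)) 0.009543492915071894
side 640 (np.float64(0.5635718727822224), np.float64(0.2777077134219904), np.float64(0.07949938691248198)) 0.011483455569662848
```

View pics/wrist4.png

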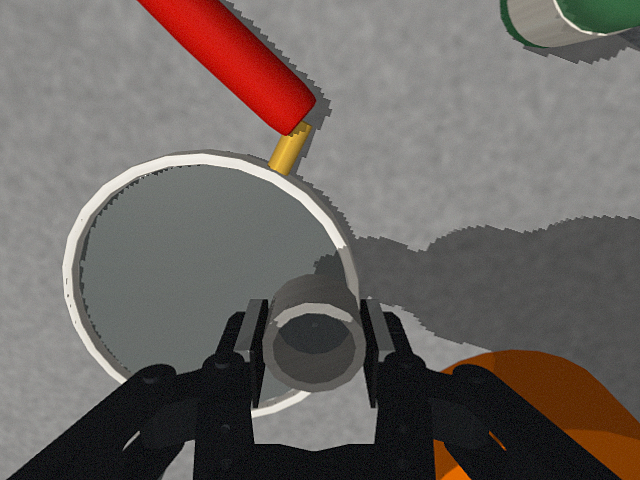

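The sleeve is held square. The arm is still short of the target because the joints are speed-limited. The rim centre measures (0.564,0.276).

```bash
python3 -m jog '[{"rotation":[0,0,0],"translation":[0,0,0],"grip":25},{"rotation":[0,0,0],"translation":[0,0,0],"grip":25},{"rotation":[0,0,0],"translation":[0,0,0],"grip":25}]'
```

```text
time: 15.55
ee_pos: [0.608, 0.2314, 0.0727]
tcp_rot: [-178.3, -0.1, 20.1]
wrist_force: [0.3, 0.4, -0.1]
opening: 0.0371
grasp_force: 30.6
```

```bash
python3 -m jog '[{"rotation":[-1.6,-0.6,0],"translation":[-8,20,0],"grip":25},{"rotation":[-1.6,-0.6,0],"translation":[-16,41,0],"grip":25},{"rotation":[-1.6,-0.6,0],"translation":[-16,41,0],"grip":25},{"rotation":[-1.6,-0.6,0],"translation":[-16,41,-20],"grip":25},{"rotation":[-1.6,-0.6,0],"translation":[-16,41,-40],"grip":25},{"rotation":[-1.6,-0.6,0],"translation":[-16,41,-54],"grip":25},{"rotation":[-1.6,-0.6,0],"translation":[-16,41,-57],"grip":25},{"rotation":[-1.6,-0.6,0],"translation":[-16,41,-57],"grip":25}]'
```

```text
time: 16.35
ee_pos: [0.5993, 0.252, 0.0137]
tcp_rot: [-179.0, 0.1, 22.4]
wrist_force: [0.9, -0.5, -1.4]
opening: 0.0372
grasp_force: 30.7
```

Run:
```python
from h import *
o=readout.get_obs(); print(o['q'].round(1),o['ee_pos'],o['wrist_force'])
```

```text
[ 22.4  19.9   3.5  73.7   1.  179.9] [0.59930665 0.25195529 0.0136903 ] [ 0.89950231 -0.50922981 -1.36069224]
```

Joint 6 is at its limit, because j6 = j1 + 180 − yaw. I'll turn the tool to a yaw of about 37° to free it.

```bash
python3 -m jog '[{"rotation":[-0.9,-0.5,7],"translation":[0,0,8],"grip":25},{"rotation":[-0.9,-0.5,15],"translation":[0,0,8],"grip":25},{"rotation":[-0.9,-0.5,15],"translation":[0,10,8],"grip":25},{"rotation":[-0.9,-0.5,15],"translation":[-13,40,8],"grip":25},{"rotation":[-0.9,-0.5,15],"translation":[-13,40,8],"grip":25},{"rotation":[-0.9,-0.5,15],"translation":[-13,40,8],"grip":25}]'
python3 - <<'E'
from h import *
o=readout.get_obs(); print(o['q'].round(1))
E
```

```text
time: 16.95
ee_pos: [0.5863, 0.2929, 0.022]
tcp_rot: [179.9, 0.1, 37.3]
wrist_force: [0.3, 0.2, -1.3]
opening: 0.0368
grasp_force: 30.7
[ 2.660e+01  2.030e+01  5.000e+00  7.470e+01 -1.000e-01  1.693e+02]
```

```bash
python3 -m jog '[{"rotation":[0,0,0],"translation":[0,0,-5],"grip":25},{"rotation":[0,0,0],"translation":[0,0,-10],"grip":25},{"rotation":[0,0,0],"translation":[0,0,-10],"grip":25},{"rotation":[0,0,0],"translation":[0,0,-10],"grip":60},{"rotation":[0,0,0],"translation":[0,0,-10],"grip":60},{"rotation":[0,0,0],"translation":[0,0,-10],"grip":60},{"rotation":[0,0,0],"translation":[0,0,-10],"grip":60},{"rotation":[0,0,0],"translation":[0,0,20],"grip":60},{"rotation":[0,0,0],"translation":[0,0,60],"grip":60},{"rotation":[0,0,0],"translation":[0,0,110],"grip":60},{"rotation":[0,0,0],"translation":[0,0,160],"grip":60}]'
python3 -m jog '[{"rotation":[0,0,0],"translation":[-69,-469,0],"grip":60},{"rotation":[0,0,0],"translation":[-69,-469,0],"grip":60},{"rotation":[0,0,0],"translation":[-69,-469,0],"grip":60},{"rotation":[0,0,0],"translation":[-69,-469,0],"grip":60},{"rotation":[0,0,0],"translation":[-69,-469,0],"grip":60},{"rotation":[0,0,0],"translation":[-69,-469,0],"grip":60},{"rotation":[0,0,0],"translation":[-69,-469,0],"grip":60},{"rotation":[0,0,0],"translation":[-69,-469,0],"grip":60},{"rotation":[0,0,0],"translation":[-69,-469,0],"grip":60},{"rotation":[0,0,0],"translation":[-69,-469,0],"grip":60},{"rotation":[0,0,0],"translation":[-69,-469,0],"grip":60},{"rotation":[0,0,0],"translation":[-69,-469,0],"grip":60},{"rotation":[0,0,0],"translation":[-69,-469,-40],"grip":60},{"rotation":[0,0,0],"translation":[-69,-469,-80],"grip":60},{"rotation":[0,0,0],"translation":[-69,-469,-80],"grip":60}]'
cat >> h.py <<'E'
def blobs(nn,x0,x1,y0,y1,z0=.018,z1=.04,save_as=None):
  p,d,E=shot(nn); P=cloud(nn,E,d); hsv=cv2.cvtColor(p,cv2.COLOR_RGB2HSV); X,Y,Z=P[...,0],P[...,1],P[...,2]
  m=(X>x0)&(X<x1)&(Y>y0)&(Y<y1)&(Z>z0)&(Z<z1)&(hsv[...,1]<90)
  k,l,st,c=cv2.connectedComponentsWithStats(m.astype(np.uint8))
  for i in range(1,k):
    if st[i,4]>50:
        q=P[l==i]; print(nn,c[i].round(),((q.min(0)+q.max(0))/2).round(4),(q.max(0)-q.min(0)).round(4))
  if save_as: save(p,save_as)
  return p,P,hsv
E
python3 - <<'E'
from h import *
o=readout.get_obs(); print(o['q'].round(1))
blobs('wrist',.4,.62,-.3,0)
for n in ('scene','side'):
  p,P,hsv=blobs(n,.51,.62,.22,.34,.024,.05)
  H,S,V=hsv[...,0],hsv[...,1],hsv[...,2]; X,Y,Z=P[...,0],P[...,1],P[...,2]
  q=P[(H<14)&(S>150)&(Z>.055)&(Z<.068)&(X>.4)&(Y<.2)&(Y>-.1)]; print('cover',q.min(0),q.max(0))
E
```

```text
time: 18.05
ee_pos: [0.5859, 0.2917, 0.1832]
tcp_rot: [179.9, 0.1, 37.4]
wrist_force: [1.2, 0.1, -0.5]
opening: 0.0598
grasp_force: 0.0
time: 19.55
ee_pos: [0.5149, -0.1748, 0.0966]
tcp_rot: [-179.7, 0.3, 37.5]
wrist_force: [-1.3, 0.5, 0.0]
opening: 0.0598
grasp_force: 0.0
[-1.870e+01  4.100e+00 -5.700e+00  8.060e+01 -1.000e-01  1.238e+02]
wrist [398. 206.] [ 0.5656 -0.1953  0.0231] [0.0376 0.038  0.0101]
wrist [588. 246.] [ 0.6138 -0.294   0.029 ] [0.0124 0.0074 0.022 ]
scene [402. 226.] [0.5879 0.2909 0.0314] [0.0375 0.0408 0.0141]
cover [ 0.45326039 -0.00541624  0.05500528] [0.5971397  0.14101844 0.06796531]
side [262. 308.] [0.5878 0.2918 0.0313] [0.038  0.04   0.0144]
cover [ 0.45274521 -0.00837297  0.05502785] [0.59407641 0.14178922 0.06708943]
```

mid B has been knocked aside to about (0.566,-0.195), so I'll move over it and measure again.

```bash
python3 -m jog '[{"rotation":[0,0,0],"translation":[25,-10,0],"grip":60},{"rotation":[0,0,0],"translation":[50,-20,0],"grip":60},{"rotation":[0,0,0],"translation":[50,-20,0],"grip":60},{"rotation":[0,0,0],"translation":[50,-20,0],"grip":60}]'
python3 - <<'E'
from h import *
blobs('wrist',.4,.62,-.26,0)
blobs('scene',.4,.62,-.26,0)
E
```

```text
time: 20.1
ee_pos: [0.5684, -0.1971, 0.1036]
tcp_rot: [179.8, 0.0, 37.5]
wrist_force: [-1.2, 1.0, 0.9]
opening: 0.0604
grasp_force: 0.0
wrist [308. 250.] [ 0.5656 -0.1952  0.0227] [0.0381 0.0377 0.0093]
scene [248. 365.] [ 0.567  -0.1952  0.0246] [0.0357 0.0378 0.0123]
```

```bash
python3 -m jog '[{"rotation":[0,0,0],"translation":[-1,2,-40],"grip":60},{"rotation":[0,0,0],"translation":[-1,2,-80],"grip":60},{"rotation":[0,0,0],"translation":[-1,2,-100],"grip":60},{"rotation":[0,0,0],"translation":[-1,2,-100],"grip":60},{"rotation":[0,0,0],"translation":[-1,2,-100],"grip":25},{"rotation":[0,0,0],"translation":[-1,2,-100],"grip":25},{"rotation":[0,0,0],"translation":[-1,2,-100],"grip":25},{"rotation":[0,0,0],"translation":[-1,2,-100],"grip":25},{"rotation":[0,0,0],"translation":[-1,2,-100],"grip":25},{"rotation":[0,0,0],"translation":[-1,2,-100],"grip":25},{"rotation":[0,0,0],"translation":[-1,2,-50],"grip":25},{"rotation":[0,0,0],"translation":[-1,2,0],"grip":25},{"rotation":[0,0,0],"translation":[-1,2,50],"grip":25},{"rotation":[0,0,0],"translation":[-1,2,90],"grip":25},{"rotation":[0,0,0],"translation":[-1,2,90],"grip":25}]' 30
```

```text
time: 21.7
ee_pos: [0.5684, -0.1958, 0.1994]
tcp_rot: [179.4, -0.3, 37.4]
wrist_force: [-0.2, -0.7, -0.1]
opening: 0.0369
grasp_force: 30.9
```

```bash
python3 -m jog '[{"rotation":[0,0,0],"translation":[-24,455,0],"grip":25},{"rotation":[0,0,0],"translation":[-24,455,0],"grip":25},{"rotation":[0,0,0],"translation":[-24,455,0],"grip":25},{"rotation":[0,0,0],"translation":[-24,455,0],"grip":25},{"rotation":[0,0,0],"translation":[-24,455,0],"grip":25},{"rotation":[0,0,0],"translation":[-24,455,0],"grip":25},{"rotation":[0,0,0],"translation":[-24,455,0],"grip":25},{"rotation":[0,0,0],"translation":[-24,455,0],"grip":25},{"rotation":[0,0,0],"translation":[-24,455,0],"grip":25},{"rotation":[0,0,0],"translation":[-24,455,0],"grip":25},{"rotation":[0,0,0],"translation":[-24,455,0],"grip":25},{"rotation":[0,0,0],"translation":[-24,455,0],"grip":25},{"rotation":[0,0,0],"translation":[-24,455,0],"grip":25},{"rotation":[0,0,0],"translation":[-24,455,0],"grip":25},{"rotation":[0,0,0],"translation":[-24,455,0],"grip":25},{"rotation":[0,0,0],"translation":[-24,455,0],"grip":25}]'
python3 - <<'E'
from h import *
o=readout.get_obs(); print(o['q'].round(1))
blobs('scene',.51,.62,.22,.34,.024,.05)
E
```

```text
time: 23.3
ee_pos: [0.5426, 0.2593, 0.1919]
tcp_rot: [179.9, 0.1, 37.4]
wrist_force: [0.2, -0.1, -0.3]
opening: 0.0367
grasp_force: 30.9
[ 2.560e+01  1.150e+01  1.300e+01  9.150e+01 -1.000e-01  1.682e+02]
scene [402. 226.] [0.5874 0.2883 0.0313] [0.0378 0.0413 0.0145]
```

```bash
python3 -m jog '[{"rotation":[0,0,0],"translation":[0,0,-50],"grip":25},{"rotation":[0,0,0],"translation":[0,0,-100],"grip":25},{"rotation":[0,0,0],"translation":[0,0,-140],"grip":25},{"rotation":[0,0,0],"translation":[0,0,-165],"grip":25},{"rotation":[0,0,0],"translation":[0,0,-175],"grip":25},{"rotation":[0,0,0],"translation":[0,0,-180],"grip":25},{"rotation":[0,0,0],"translation":[0,0,-180],"grip":25},{"rotation":[0,0,0],"translation":[0,0,-180],"grip":52},{"rotation":[0,0,0],"translation":[0,0,-180],"grip":52},{"rotation":[0,0,0],"translation":[0,0,-180],"grip":52},{"rotation":[0,0,0],"translation":[0,0,-180],"grip":52},{"rotation":[0,0,0],"translation":[0,0,-150],"grip":52},{"rotation":[0,0,0],"translation":[0,0,-110],"grip":52},{"rotation":[0,0,0],"translation":[0,0,-60],"grip":52},{"rotation":[0,0,0],"translation":[0,0,-10],"grip":52},{"rotation":[0,0,0],"translation":[0,0,0],"grip":52}]'
python3 - <<'E'
from h import *
for n in ('scene','side','wrist'):
  p,P,hsv=blobs(n,.5,.63,.21,.34,.024,.05,n+'5.png')
  H,S,V=hsv[...,0],hsv[...,1],hsv[...,2]; X,Y,Z=P[...,0],P[...,1],P[...,2]
  m=(H<14)&(S>150)&(Z>.057)&(Z<.066)&(X>.4)&(Y<.2)&(Y>-.1); q=P[m]
  print('cover bbox',q.min(0),q.max(0))
  hull=cv2.convexHull((q[:,:2]*1000).astype(np.float32))[:,0]; print('encl',cv2.minEnclosingCircle(hull))
  q=P[(V<80)&(Z>.093)&(Z<.105)&(np.hypot(X-.525,Y-.07)<.04)]
  if len(q)>20: print('knob',q[:,:2].min(0),q[:,:2].max(0),cv2.minEnclosingCircle((q[:,:2]*1000).astype(np.float32)))
cv2.imwrite('pics/c5.png',cv2.resize(cv2.imread('pics/scene5.png')[100:300,250:470],None,fx=3,fy=3))
E
```

```text
time: 24.95
ee_pos: [0.544, 0.2607, 0.1986]
tcp_rot: [179.8, -0.4, 37.4]
wrist_force: [0.3, 0.6, -0.0]
opening: 0.0522
grasp_force: 0.0
scene [378. 224.] [0.5424 0.2582 0.0316] [0.0405 0.0416 0.0148]
scene [402. 226.] [0.5879 0.2905 0.0316] [0.0376 0.0416 0.0152]
cover bbox [ 0.45304576 -0.00510019  0.05700818] [0.59664379 0.13834303 0.06599228]
encl ((523.8323974609375, 67.06375122070312), 73.81285095214844)
knob [0.51404892 0.05111795] [0.54013587 0.08123676] ((527.0912475585938, 66.10389709472656), 15.236773490905762)
side [286. 303.] [0.5432 0.26   0.0317] [0.0375 0.038  0.0143]
side [262. 308.] [0.5872 0.2926 0.032 ] [0.0371 0.0399 0.0151]
cover bbox [ 0.45352819 -0.00669985  0.05710246] [0.59459422 0.14022861 0.06597027]
encl ((526.5932006835938, 66.1783218383789), 74.56587982177734)
knob [0.51047616 0.05564272] [0.53591326 0.08304578] ((523.3722534179688, 69.6418685913086), 14.223970413208008)
wrist [315. 145.] [0.5867 0.2913 0.0298] [0.0378 0.0373 0.0111]
wrist [313. 214.] [0.5424 0.2595 0.0298] [0.0377 0.0374 0.0115]
cover bbox [ 0.5121475  -0.00299911  0.05701923] [0.59585179 0.13949507 0.06577984]
encl ((535.180908203125, 68.24797821044922), 71.46611785888672)
```

View pics/c5.png

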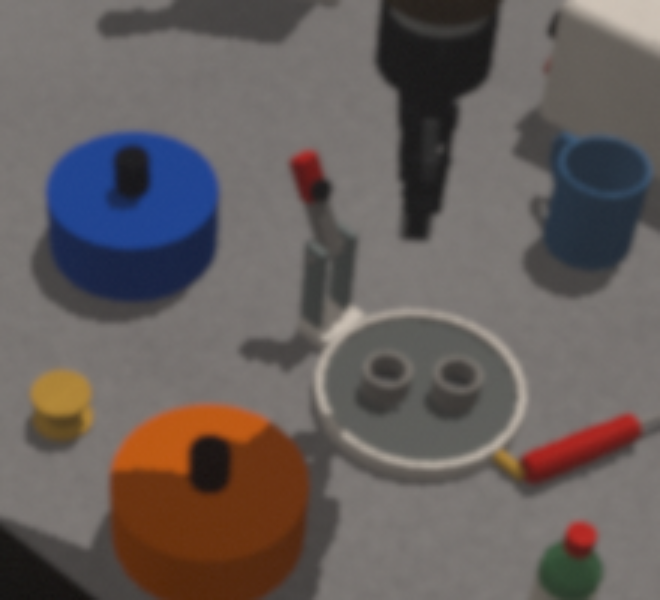

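Both 38 mm sleeves stand on the plate, at crop px (386,380) and (456,385). Next is the orange cover at (209,490); the blue one is the decoy.

```bash
python3 -m jog '[{"rotation":[0,0,0],"translation":[-10,-48,0],"grip":60},{"rotation":[0,0,0],"translation":[-15,-96,0],"grip":60},{"rotation":[0,0,0],"translation":[-19,-145,0],"grip":60},{"rotation":[0,0,0],"translation":[-19,-193,0],"grip":60},{"rotation":[0,0,0],"translation":[-19,-193,-30],"grip":60},{"rotation":[0,0,0],"translation":[-19,-193,-30],"grip":60},{"rotation":[0,0,0],"translation":[-19,-193,-30],"grip":60},{"rotation":[0,0,0],"translation":[-19,-193,-30],"grip":60},{"rotation":[0,0,0],"translation":[-19,-193,-30],"grip":60}]' 60
python3 - <<'E'
from h import *
for n in ('wrist','scene'):
  p,d,E=shot(n); P=cloud(n,E,d); hsv=cv2.cvtColor(p,cv2.COLOR_RGB2HSV)
  H,S,V=hsv[...,0],hsv[...,1],hsv[...,2]; X,Y,Z=P[...,0],P[...,1],P[...,2]
  q=P[(Z>.092)&(Z<.103)&(np.hypot(X-.525,Y-.07)<.03)]; print(n,len(q))
  if len(q)>20: print('knob',(q.min(0)+q.max(0))/2,np.ptp(q,axis=0),cv2.minEnclosingCircle((q[:,:2]*1000).astype(np.float32)))
E
```

```text
time: 26.0
ee_pos: [0.5237, 0.0679, 0.1624]
tcp_rot: [179.9, 0.0, 37.5]
wrist_force: [0.8, 0.5, 0.6]
opening: 0.0602
grasp_force: 0.0
wrist 1955
knob [0.52441267 0.06803568 0.09508852] [0.02896157 0.02910887 0.00606414] ((524.205810546875, 67.86640930175781), 14.814529418945312)
scene 134
knob [0.52473809 0.06590373 0.09744302] [0.03157952 0.02851693 0.01047681] ((525.025390625, 65.42662811279297), 16.077285766601562)
```

```bash
python3 -m jog '[{"rotation":[0,0,0],"translation":[0,0,-35],"grip":60},{"rotation":[0,0,0],"translation":[0,0,-70],"grip":60},{"rotation":[0,0,0],"translation":[0,0,-90],"grip":60},{"rotation":[0,0,0],"translation":[0,0,-98],"grip":60},{"rotation":[0,0,0],"translation":[0,0,-98],"grip":60},{"rotation":[0,0,0],"translation":[0,0,-98],"grip":15},{"rotation":[0,0,0],"translation":[0,0,-98],"grip":15},{"rotation":[0,0,0],"translation":[0,0,-98],"grip":15},{"rotation":[0,0,0],"translation":[0,0,-98],"grip":15},{"rotation":[0,0,0],"translation":[0,0,-98],"grip":15},{"rotation":[0,0,0],"translation":[0,0,-98],"grip":15},{"rotation":[0,0,0],"translation":[0,0,-98],"grip":15},{"rotation":[0,0,0],"translation":[0,0,-80],"grip":15},{"rotation":[0,0,0],"translation":[0,0,-60],"grip":15},{"rotation":[0,0,0],"translation":[0,0,-35],"grip":15},{"rotation":[0,0,0],"translation":[0,0,-5],"grip":15},{"rotation":[0,0,0],"translation":[0,0,20],"grip":15},{"rotation":[0,0,0],"translation":[0,0,20],"grip":15}]' 70
```

```text
time: 27.9
ee_pos: [0.5248, 0.0671, 0.1856]
tcp_rot: [179.8, -0.2, 37.4]
wrist_force: [0.9, 0.1, -3.2]
opening: 0.0284
grasp_force: 69.7
```

```bash
python3 -m jog '[{"rotation":[0,0,0],"translation":[8,30,0],"grip":15},{"rotation":[0,0,0],"translation":[14,65,0],"grip":15},{"rotation":[0,0,0],"translation":[20,100,0],"grip":15},{"rotation":[0,0,0],"translation":[27,135,0],"grip":15},{"rotation":[0,0,0],"translation":[33,170,0],"grip":15},{"rotation":[0,0,0],"translation":[37,195,0],"grip":15},{"rotation":[0,0,0],"translation":[40,209,0],"grip":15},{"rotation":[0,0,0],"translation":[40,209,0],"grip":15},{"rotation":[0,0,0],"translation":[40,209,0],"grip":15},{"rotation":[0,0,0],"translation":[40,209,0],"grip":15},{"rotation":[0,0,0],"translation":[40,209,-35],"grip":15},{"rotation":[0,0,0],"translation":[40,209,-65],"grip":15},{"rotation":[0,0,0],"translation":[40,209,-65],"grip":15},{"rotation":[0,0,0],"translation":[40,209,-65],"grip":15}]'
python3 - <<'E'
from h import *
o=readout.get_obs(); print(o['q'].round(1))
for n in ('scene','side'):
  p,d,E=shot(n); P=cloud(n,E,d); hsv=cv2.cvtColor(p,cv2.COLOR_RGB2HSV)
  H,S,V=hsv[...,0],hsv[...,1],hsv[...,2]; X,Y,Z=P[...,0],P[...,1],P[...,2]
  q=P[(H<14)&(S>150)&(Z>.1)&(X>.4)&(Y>.15)]; print(n,q.min(0),q.max(0))
  q=q[q[:,2]>.112]; print('  encl',cv2.minEnclosingCircle((q[:,:2]*1000).astype(np.float32)))
  save(p,n+'6.png')
E
```

```text
time: 29.3
ee_pos: [0.5633, 0.2751, 0.1174]
tcp_rot: [179.9, 0.1, 37.4]
wrist_force: [0.8, -0.6, -2.9]
opening: 0.0283
grasp_force: 69.6
[ 2.610e+01  1.490e+01  8.800e+00  8.400e+01 -1.000e-01  1.687e+02]
scene [0.41822699 0.16438775 0.10003443] [0.77055499 0.34778131 0.21951644]
  encl ((527.0972290039062, 276.34100341796875), 110.26105499267578)
side [0.41325638 0.17197306 0.1000366 ] [0.76882365 0.34904638 0.21317492]
  encl ((523.39990234375, 278.5963134765625), 112.0474624633789)
```

```bash
python3 -m jog '[{"rotation":[0,0,0],"translation":[1,1,-15],"grip":15},{"rotation":[0,0,0],"translation":[1,1,-28],"grip":15},{"rotation":[0,0,0],"translation":[1,1,-36],"grip":15},{"rotation":[0,0,0],"translation":[1,1,-40],"grip":15},{"rotation":[0,0,0],"translation":[1,1,-43],"grip":15},{"rotation":[0,0,0],"translation":[1,1,-43],"grip":15}]'
python3 - <<'E'
from h import *
for n in ('scene','side'):
  p,d,E=shot(n); P=cloud(n,E,d); hsv=cv2.cvtColor(p,cv2.COLOR_RGB2HSV)
  H,S,V=hsv[...,0],hsv[...,1],hsv[...,2]; X,Y,Z=P[...,0],P[...,1],P[...,2]
  q=P[(H<14)&(S>150)&(Z>.065)&(Z<.08)&(X>.48)&(X<.65)&(Y>.15)&(Y<.4)]; print(n,np.median(q[:,2]),q.min(0),q.max(0))
  print('  encl',cv2.minEnclosingCircle((q[:,:2]*1000).astype(np.float32)))
E
```

```text
time: 30.0
ee_pos: [0.5639, 0.2767, 0.0756]
tcp_rot: [179.9, 0.1, 37.4]
wrist_force: [-7.5, -4.4, 11.0]
opening: 0.0283
grasp_force: 71.1
scene 0.07264577830736885 [0.49350021 0.20270379 0.06502129] [0.63651559 0.35285679 0.07975383]
  encl ((566.400634765625, 277.5647888183594), 75.3292007446289)
side 0.0723481769922088 [0.49311466 0.20544789 0.06516841] [0.63499614 0.34969075 0.07860455]
  encl ((562.8587036132812, 277.6839904785156), 72.80046081542969)
```

The cover top reads z = 72 mm, which is seated. I'll release it.

```bash
python3 -m jog '[{"rotation":[0,0,0],"translation":[0,0,0],"grip":50},{"rotation":[0,0,0],"translation":[0,0,0],"grip":50},{"rotation":[0,0,0],"translation":[0,0,0],"grip":50},{"rotation":[0,0,0],"translation":[0,0,0],"grip":50},{"rotation":[0,0,0],"translation":[0,0,40],"grip":50},{"rotation":[0,0,0],"translation":[0,0,80],"grip":50},{"rotation":[0,0,0],"translation":[0,0,130],"grip":50},{"rotation":[0,0,0],"translation":[0,0,170],"grip":50},{"rotation":[0,0,0],"translation":[0,0,170],"grip":50}]'
python3 - <<'E'
from h import *
for n in ('scene','side','wrist'):
  p,d,E=shot(n); P=cloud(n,E,d); hsv=cv2.cvtColor(p,cv2.COLOR_RGB2HSV); save(p,n+'7.png')
  H,S,V=hsv[...,0],hsv[...,1],hsv[...,2]; X,Y,Z=P[...,0],P[...,1],P[...,2]
  q=P[(H<14)&(S>150)&(Z>.065)&(Z<.08)&(X>.48)&(X<.65)&(Y>.15)&(Y<.4)]; print(n,np.median(q[:,2]),q.min(0),q.max(0))
  A=np.c_[q[:,:2],np.ones(len(q))]; w=np.abs(q[:,2]-.072)<.004; print('  slope',np.linalg.lstsq(A[w],q[w,2],rcond=None)[0])
  m=((H<8)|(H>172))&(S>150)&(Z>.1)&(X>.38)&(X<.48)&(Y>.24)&(Y<.34); q=P[m]; print('  clamp',len(q),q.min(0) if len(q) else '',q.max(0) if len(q) else '',q.mean(0))
  q=P[(Z>.08)&(Z<.103)&(X>.43)&(X<.48)&(Y>.25)&(Y<.33)]; 
  if len(q)>5: print('  post',cv2.minAreaRect((q[:,:2]*1000).astype(np.float32)))
  if n!='wrist':
    print([(t,[(round(x['confidence'],2),np.round(x['uv']).tolist()) for x in spotter.mark_of(n,t)[:2]]) for t in ('clamp_tip','clamp_hinge')])
a=cv2.resize(cv2.imread('pics/scene7.png')[120:280,290:450],(480,480)); b=cv2.resize(cv2.imread('pics/side7.png')[240:360,220:340],(480,480),interpolation=cv2.INTER_CUBIC)
cv2.imwrite('pics/c7.png',cv2.resize(np.hstack([a,b]),(800,400)))
E
```

```text
time: 31.0
ee_pos: [0.5658, 0.2776, 0.2504]
tcp_rot: [179.8, -0.4, 37.4]
wrist_force: [0.4, 0.5, -0.6]
opening: 0.0502
grasp_force: 0.0
scene 0.07264737518582054 [0.49321787 0.20260077 0.06506885] [0.63674262 0.34879613 0.07973132]
  slope [-0.00150502 -0.00134036  0.07377112]
  clamp 81 [0.41706598 0.28216803 0.13198962] [0.43669003 0.30215662 0.1616292 ] [0.42927726 0.29112491 0.15061828]
  post ((456.8030090332031, 289.0060119628906), (41.66869354248047, 25.09089469909668), 85.43832397460938)
[('clamp_tip', [(0.59, [348.0, 151.0])]), ('clamp_hinge', [(0.65, [360.0, 180.0])])]
side 0.07191013832469295 [0.49214559 0.20601495 0.06504839] [0.63413661 0.34993035 0.07952076]
  slope [ 0.0110722  -0.02066857  0.07142879]
  clamp 122 [0.41338642 0.28812514 0.12845181] [0.44061095 0.30735754 0.16145309] [0.42506853 0.30111971 0.14931148]
  post ((455.2658996582031, 293.5548095703125), (42.465553283691406, 25.648632049560547), 82.90406799316406)
[('clamp_tip', [(0.68, [335.0, 292.0])]), ('clamp_hinge', [(0.82, [317.0, 308.0])])]
wrist 0.07127605342444521 [0.49236787 0.20500262 0.06591635] [0.63578396 0.34796103 0.07926876]
  slope [-0.00080083 -0.00183087  0.07221084]
  clamp 631 [0.41598157 0.29250076 0.12699053] [0.44654348 0.30616284 0.1591222 ] [0.431242   0.30130256 0.1465749 ]
  post ((455.88421630859375, 295.0818786621094), (36.2152099609375, 24.77336883544922), 80.9456787109375)
```

View pics/c7.png

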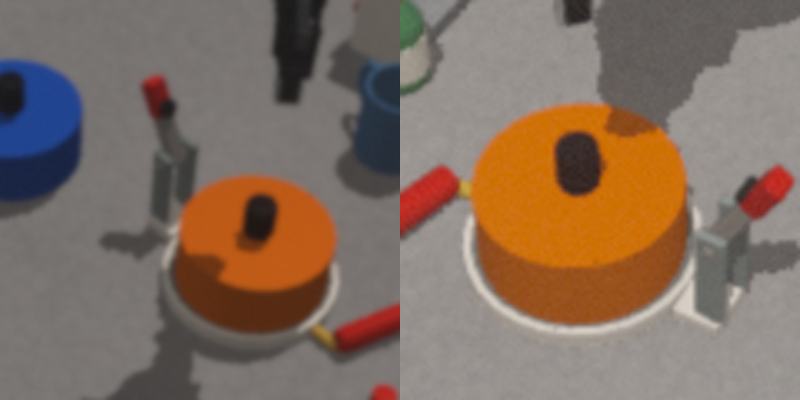

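The cover is seated and flat, with all measured slopes small. The clamp at crop px (155,95) still leans back. I'll swing it with the fingers shut: push it from behind along the hinge plane, then press down from above.

```bash
python3 -m jog '[{"rotation":[0,0,8],"translation":[-40,6,0],"grip":0},{"rotation":[0,0,16],"translation":[-80,12,0],"grip":0},{"rotation":[0,0,24],"translation":[-120,18,0],"grip":0},{"rotation":[0,0,32],"translation":[-155,22,0],"grip":0},{"rotation":[0,0,40],"translation":[-183,26,0],"grip":0},{"rotation":[0,0,44],"translation":[-183,26,0],"grip":0},{"rotation":[0,0,44],"translation":[-183,26,0],"grip":0},{"rotation":[0,0,44],"translation":[-183,26,0],"grip":0},{"rotation":[0,0,44],"translation":[-183,26,0],"grip":0}]'
python3 - <<'E'
from h import *
print(readout.get_obs()['q'].round(1))
E
```

```text
time: 32.25
ee_pos: [0.3818, 0.3027, 0.2432]
tcp_rot: [180.0, 0.1, 81.3]
wrist_force: [-0.5, 0.3, -0.1]
opening: -0.0002
grasp_force: 0.0
[ 3.850e+01 -3.300e+00  3.100e+00  9.640e+01 -1.000e-01  1.372e+02]
```

```bash
python3 -m jog '[{"rotation":[0,0,0],"translation":[0,1,-40],"grip":0},{"rotation":[0,0,0],"translation":[0,1,-80],"grip":0},{"rotation":[0,0,0],"translation":[0,1,-118],"grip":0},{"rotation":[0,0,0],"translation":[0,1,-118],"grip":0},{"rotation":[0,0,0],"translation":[10,0,-118],"grip":0},{"rotation":[0,0,0],"translation":[18,-2,-118],"grip":0},{"rotation":[0,0,0],"translation":[26,-3,-118],"grip":0},{"rotation":[0,0,0],"translation":[34,-4,-118],"grip":0},{"rotation":[0,0,0],"translation":[42,-5,-118],"grip":0},{"rotation":[0,0,0],"translation":[50,-7,-118],"grip":0}]'
```

```text
time: 33.25
ee_pos: [0.4325, 0.2964, 0.1266]
tcp_rot: [179.9, -0.0, 81.4]
wrist_force: [-2.7, 5.3, 11.8]
opening: -0.0001
grasp_force: 6.5
```

```bash
python3 -m jog '[{"rotation":[0,0,0],"translation":[8,-1,0],"grip":0},{"rotation":[0,0,0],"translation":[16,-2,0],"grip":0},{"rotation":[0,0,0],"translation":[24,-4,0],"grip":0},{"rotation":[0,0,0],"translation":[32,-5,0],"grip":0},{"rotation":[0,0,0],"translation":[40,-6,0],"grip":0},{"rotation":[0,0,0],"translation":[40,-6,0],"grip":0}]'
python3 - <<'E'
from h import *
p,d,E=shot('side'); P=cloud('side',E,d); hsv=cv2.cvtColor(p,cv2.COLOR_RGB2HSV); H,S=hsv[...,0],hsv[...,1]; X,Y,Z=P[...,0],P[...,1],P[...,2]
m=((H<8)|(H>172))&(S>150)&(Z>.09)&(X>.38)&(X<.56)&(Y>.24)&(Y<.34); q=P[m]; print('clamp',len(q),q.min(0),q.max(0),q.mean(0))
cv2.imwrite('pics/c8.png',cv2.resize(p[220:360,220:400,::-1],None,fx=4,fy=4))
E
```

```text
time: 33.85
ee_pos: [0.4725, 0.2896, 0.1253]
tcp_rot: [179.9, 0.1, 81.4]
wrist_force: [-0.9, -0.6, 0.9]
opening: -0.0001
grasp_force: 0.0
clamp 129 [0.4832248  0.27739646 0.11811113] [0.51040431 0.29861287 0.15566062] [0.49674986 0.2919684  0.14109387]
```

View pics/c8.png

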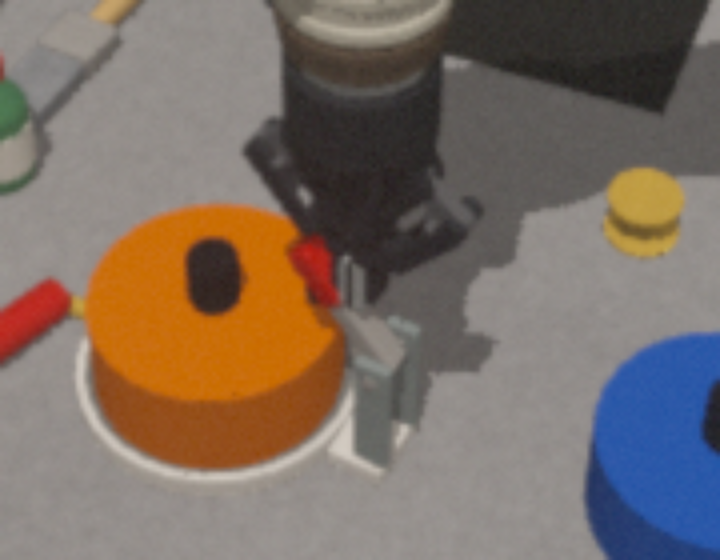

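The clamp now leans over the cover at about 55°. Next I'll go above it and press down.

```bash
python3 -m jog '[{"rotation":[0,0,0],"translation":[-5,1,10],"grip":0},{"rotation":[0,0,0],"translation":[-5,1,50],"grip":0},{"rotation":[0,0,0],"translation":[-5,1,60],"grip":0},{"rotation":[0,0,0],"translation":[38,-5,60],"grip":0},{"rotation":[0,0,0],"translation":[38,-5,60],"grip":0},{"rotation":[0,0,0],"translation":[38,-5,40],"grip":0},{"rotation":[0,0,0],"translation":[38,-5,30],"grip":0},{"rotation":[0,0,0],"translation":[38,-5,20],"grip":0},{"rotation":[0,0,0],"translation":[38,-5,10],"grip":0},{"rotation":[0,0,0],"translation":[38,-5,0],"grip":0},{"rotation":[0,0,0],"translation":[38,-5,-8],"grip":0},{"rotation":[0,0,0],"translation":[38,-5,-16],"grip":0},{"rotation":[0,0,0],"translation":[38,-5,-24],"grip":0},{"rotation":[0,0,0],"translation":[38,-5,-28],"grip":0}]'
```

```text
time: 35.3
ee_pos: [0.5331, 0.2826, 0.1133]
tcp_rot: [176.7, -0.5, 80.8]
wrist_force: [93.8, -32.1, 40.4]
opening: 0.0002
grasp_force: 52.4
```

Lateral force is high because the fingertip wedged against the arm's end. I'll back off upward and look.

```bash
python3 -m jog '[{"rotation":[0,0,0],"translation":[15,-2,4],"grip":0},{"rotation":[0,0,0],"translation":[18,-2,20],"grip":0},{"rotation":[0,0,0],"translation":[10,0,50],"grip":0},{"rotation":[0,0,0],"translation":[0,0,85],"grip":0},{"rotation":[0,0,0],"translation":[-40,60,100],"grip":0},{"rotation":[0,0,0],"translation":[-40,60,100],"grip":0},{"rotation":[0,0,0],"translation":[-40,60,100],"grip":0}]'
python3 - <<'E'
from h import *
for n in ('side','scene','wrist'):
  p,d,E=shot(n); P=cloud(n,E,d); hsv=cv2.cvtColor(p,cv2.COLOR_RGB2HSV); H,S,V=hsv[...,0],hsv[...,1],hsv[...,2]; X,Y,Z=P[...,0],P[...,1],P[...,2]
  m=((H<6)|(H>172))&(S>150)&(Z>.08)&(X>.38)&(X<.58)&(Y>.24)&(Y<.34); q=P[m]; print('clamp',len(q),q.min(0),q.max(0),q.mean(0))
  q=P[(H>4)&(H<14)&(S>150)&(Z>.065)&(Z<.08)&(X>.48)&(X<.65)&(Y>.15)&(Y<.4)]; print(n,np.median(q[:,2]),q.min(0),q.max(0))
  save(p,n+'9.png')
a=cv2.resize(cv2.imread('pics/scene9.png')[120:280,290:450],(480,480)); b=cv2.resize(cv2.imread('pics/side9.png')[240:360,220:340],(480,480),interpolation=cv2.INTER_CUBIC)
cv2.imwrite('pics/c9.png',cv2.resize(np.hstack([a,b]),(800,400)))
E
```

```text
time: 36.0
ee_pos: [0.4678, 0.3472, 0.1992]
tcp_rot: [179.9, -0.0, 81.6]
wrist_force: [0.2, 0.1, -0.1]
opening: -0.0001
grasp_force: 0.0
clamp 97 [0.49355402 0.27742009 0.10226607] [0.52414447 0.29665868 0.13575387] [0.51092431 0.29115048 0.12226824]
side 0.07157582242649341 [0.4933626  0.20708829 0.0650073 ] [0.6346483  0.34885173 0.07881003]
clamp 88 [0.49650392 0.27029242 0.11298378] [0.52612937 0.29174257 0.13542641] [0.5130222  0.2780707  0.12582254]
scene 0.07261754006084431 [0.49400425 0.20240355 0.06502849] [0.63685668 0.3511413  0.07996526]
clamp 2143 [0.46433268 0.27334721 0.08028083] [0.57386204 0.33820318 0.25852673] [0.50897125 0.28786573 0.12317984]
wrist 0.07130315161529449 [0.49227577 0.20520857 0.0650228 ] [0.63580748 0.34874165 0.07960901]
```

View pics/c9.png

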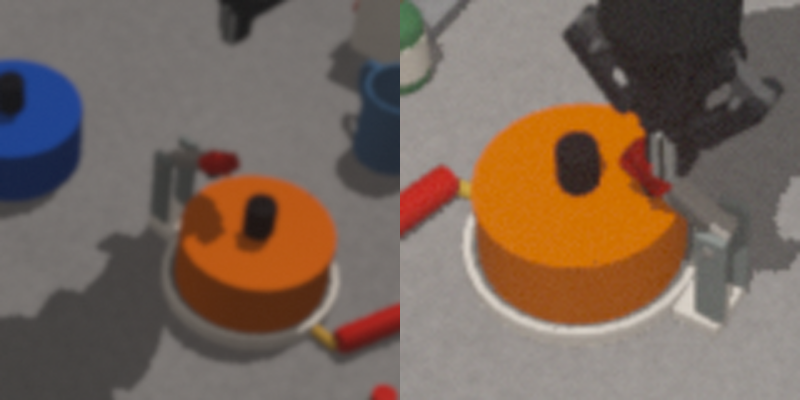

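The cover is undisturbed and the clamp is at about 33°. I'll press again nearer the hinge, so the finger's edge stays inside the arm's tip.

```bash
python3 -m jog '[{"rotation":[0,0,0],"translation":[15,-30,0],"grip":0},{"rotation":[0,0,0],"translation":[30,-60,0],"grip":0},{"rotation":[0,0,0],"translation":[30,-60,0],"grip":0},{"rotation":[0,0,0],"translation":[30,-60,-30],"grip":0},{"rotation":[0,0,0],"translation":[30,-60,-55],"grip":0},{"rotation":[0,0,0],"translation":[30,-60,-65],"grip":0},{"rotation":[0,0,0],"translation":[30,-60,-72],"grip":0},{"rotation":[0,0,0],"translation":[30,-60,-78],"grip":0}]'
```

```text
time: 36.95
ee_pos: [0.4997, 0.285, 0.1202]
tcp_rot: [179.9, 0.1, 81.4]
wrist_force: [0.3, -0.3, 1.8]
opening: 0.0002
grasp_force: 0.7
```

```bash
python3 -m jog '[{"rotation":[0,0,0],"translation":[-1,1,-5],"grip":0},{"rotation":[0,0,0],"translation":[-1,1,-10],"grip":0},{"rotation":[0,0,0],"translation":[-1,1,-14],"grip":0}]'
python3 -m jog '[{"rotation":[0,0,0],"translation":[0,0,-4],"grip":0},{"rotation":[0,0,0],"translation":[0,0,-8],"grip":0}]'
```

```text
time: 37.25
ee_pos: [0.4987, 0.2862, 0.106]
tcp_rot: [179.9, 0.0, 81.4]
wrist_force: [1.9, -0.4, 1.9]
opening: -0.0002
grasp_force: 0.8
time: 37.45
ee_pos: [0.4986, 0.286, 0.0977]
tcp_rot: [179.9, 0.1, 81.4]
wrist_force: [1.2, 0.5, 0.9]
opening: 0.0002
grasp_force: 0.9
```

```bash
python3 -m jog '[{"rotation":[0,0,0],"translation":[0,0,-2],"grip":0},{"rotation":[0,0,0],"translation":[0,0,-4],"grip":0},{"rotation":[0,0,0],"translation":[0,0,-5],"grip":0},{"rotation":[0,0,0],"translation":[0,0,-5],"grip":0}]'
python3 - <<'E'
from h import *
for n in ('side','scene'):
  p,d,E=shot(n); P=cloud(n,E,d); hsv=cv2.cvtColor(p,cv2.COLOR_RGB2HSV); H,S,V=hsv[...,0],hsv[...,1],hsv[...,2]; X,Y,Z=P[...,0],P[...,1],P[...,2]
  m=((H<6)|(H>172))&(S>150)&(Z>.078)&(X>.38)&(X<.58)&(Y>.24)&(Y<.34); q=P[m]; print('clamp',len(q),q.min(0),q.max(0),q.mean(0))
E
```

```text
time: 37.85
ee_pos: [0.4982, 0.2859, 0.0925]
tcp_rot: [180.0, 0.1, 81.4]
wrist_force: [-0.1, -0.1, -0.3]
opening: -0.0
grasp_force: 0.0
clamp 113 [0.5029795  0.27221426 0.07907702] [0.5353858  0.29800086 0.11645589] [0.52054612 0.28845323 0.0922164 ]
clamp 129 [0.50185925 0.26881791 0.08226099] [0.53728264 0.29166964 0.11025092] [0.52142583 0.2782602  0.09298878]
```

```bash
python3 -m jog '[{"rotation":[0,0,0],"translation":[0,0,-1],"grip":0},{"rotation":[0,0,0],"translation":[0,0,-2],"grip":0},{"rotation":[0,0,0],"translation":[0,0,-2],"grip":0}]'
python3 -m jog '[{"rotation":[0,0,0],"translation":[0,0,-1],"grip":0},{"rotation":[0,0,0],"translation":[0,0,-1],"grip":0}]'
```

```text
time: 38.25
ee_pos: [0.4983, 0.2859, 0.092]
tcp_rot: [179.9, 0.1, 81.4]
wrist_force: [-3.4, -1.6, 10.8]
opening: -0.0003
grasp_force: 5.1
time: 38.45
ee_pos: [0.4983, 0.2859, 0.092]
tcp_rot: [179.9, 0.0, 81.4]
wrist_force: [-5.9, -4.1, 16.7]
opening: 0.0001
grasp_force: 8.3
```

There is a hard stop at z = 92 mm, exactly level. I'll retreat and do a final check.

```bash
python3 -m jog '[{"rotation":[0,0,0],"translation":[0,0,30],"grip":0},{"rotation":[0,0,0],"translation":[0,0,80],"grip":0},{"rotation":[0,0,0],"translation":[-40,-40,130],"grip":0},{"rotation":[0,0,0],"translation":[-80,-80,160],"grip":0},{"rotation":[0,0,0],"translation":[-120,-120,180],"grip":0},{"rotation":[0,0,0],"translation":[-120,-160,180],"grip":0},{"rotation":[0,0,0],"translation":[-120,-160,180],"grip":0},{"rotation":[0,0,0],"translation":[-120,-160,180],"grip":0}]'
python3 - <<'E'
from h import *
for n in ('side','scene'):
  p,d,E=shot(n); P=cloud(n,E,d); hsv=cv2.cvtColor(p,cv2.COLOR_RGB2HSV); H,S,V=hsv[...,0],hsv[...,1],hsv[...,2]; X,Y,Z=P[...,0],P[...,1],P[...,2]
  m=((H<6)|(H>172))&(S>150)&(Z>.078)&(X>.48)&(X<.58)&(Y>.24)&(Y<.34); q=P[m]; print(n,'clamp',q.min(0),q.max(0),np.median(q,axis=0))
  q=P[(H>4)&(H<14)&(S>150)&(Z>.065)&(Z<.08)&(X>.48)&(X<.65)&(Y>.15)&(Y<.4)]; print(np.median(q[:,2]),q.min(0),q.max(0))
  q=P[(H>100)&(H<125)&(S>140)&(Y<-.25)&(X>.5)&(X<.7)&(Z>.02)]; print('front',q.min(0),q.max(0),q.mean(0))
  save(p,n+'10.png')
E
```

```text
time: 39.25
ee_pos: [0.3774, 0.1239, 0.2719]
tcp_rot: [179.7, 0.0, 81.3]
wrist_force: [0.6, -0.6, 1.0]
opening: 0.0002
grasp_force: 0.0
side clamp [0.50114579 0.27484478 0.0798394 ] [0.53448667 0.29625598 0.09905785] [0.51678985 0.2887848  0.0935948 ]
0.07131302994455235 [0.4938793  0.20705288 0.06516748] [0.63523724 0.35005783 0.0798394 ]
front [ 0.58516397 -0.45605235  0.02438418] [ 0.60444714 -0.2963431   0.05885708] [ 0.59430813 -0.37076386  0.05196927]
scene clamp [0.50178403 0.26867354 0.07891482] [0.5383147  0.29465116 0.09881852] [0.52087585 0.27747984 0.0928994 ]
0.07258655506088818 [0.49415322 0.20092723 0.06500356] [0.6376602  0.34872076 0.0798394 ]
front [ 0.5853748  -0.46360363  0.048874  ] [ 0.59866859 -0.29781319  0.05690984] [ 0.59174556 -0.38694973  0.05315559]
```

View pics/scene10.png

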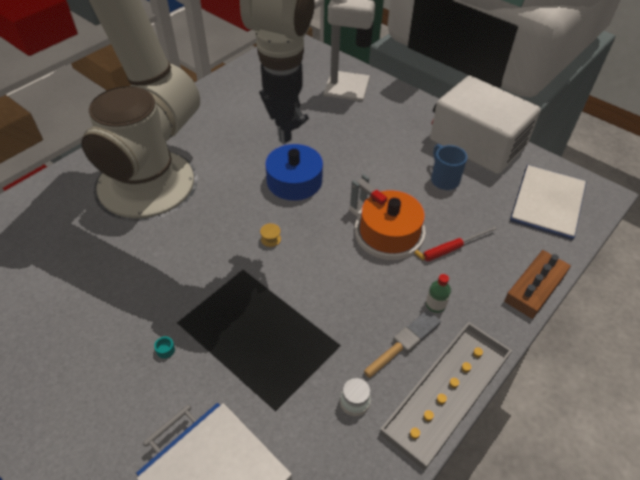

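View pics/side10.png

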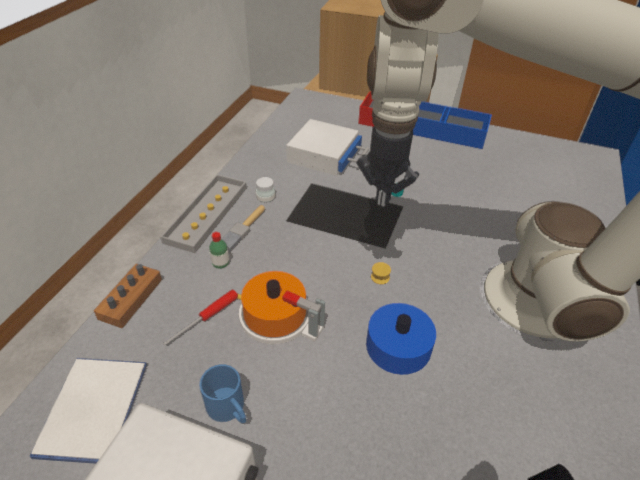

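The mat is empty and the drawer is shut. The cover is seated at scene px (391,220), the clamp is level, and the other things on the bench look unmoved. Handing in.

```bash
python3 -c "from workcell import bot; print(bot.job_done())"
```

```text
the job is handed in; nothing more can be done
None
```

I handed the job in at about 39 s: both 38 mm sleeves stand on the plate under the seated orange cover, the clamp is level on it, and the small sleeve is in the fully shut drawer; wrist force reached about 104 N (limit 120 N) when the clamp first jammed, and I did not check whether any of it came from the gripper's body (limit 40 N).

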